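Light up and uncap a gas cartridge of unknown thread

ROBOT

A 6-joint arm with a two-finger parallel gripper is mounted at the origin on the work surface. World frame = base frame: x ahead of the robot, y to its left, z up, the work surface at z = 0. Lengths are in mm, angles in rad, forces in N, time in s.
With the tool pointing down it reaches from about 275 to 750 mm from the base axis. Payload 10.2 kg.
Tool frame: the origin (TCP) lies midway between the tips of the shut fingers; the grasp point (between the pads) lies 19 mm behind it (ctrl.grip_depth is the distance from the TCP to the grasp point, in mm); y points along the fingers, x is the direction in which the jaws open and shut, and the axes are right-handed (so a half turn about y gives the same grasp; the last joint's range is limited). The gripper opens to 85 mm and grips with 20 to 120 N. Pads are 22 mm wide; open, the fingers measure 114 mm over their backs; the gripper's body (76 mm by 85 mm) begins 54 mm behind the grasp point. The pads swing forward as they close: fully open they stand 13 mm farther back than shut.
Start: joints at [-1.518, 0.313, 1.498, -0, 1.331, -0.223], TCP at [142.953, -505.169, 231.294] pointing down, gripper open.
Joint ranges: [-2.94, 2.94], [-0.97, 2.17], [0.19, 2.56], [-1.23, 4.37], [0.02, 3.11], [-2.88, 2.88]. Speed limits (rad/s): [2.39, 2.39, 3.01, 3.14, 3.14, 3.14].

INTERFACE

Orientations are given as a unit quaternion [w, x, y, z].
In Python, from rig import ctrl gives the robot as it stands. The module is installed in compiled form; this text tells all that it offers.
- The arm moves only by the tool drive_tool, never from a script. Its arguments are lists of equal length, an entry for each row: "gripper": the closure, from 0 (fully open) to 1 (shut); "offset": the shift along the tool's x, y, z in m, a list of three; "turn": the turn about the tool's y in degrees. In form: {"gripper": [gripper, ...], "offset": [[tx, ty, tz], ...], "turn": [turn, ...]}. A call has 1 to 20 rows; each row shifts and turns the commanded pose from where the row before left it, along the tool's axes as they then stand; what a row does not reach is not made up. A row lasts 1/12 s, in which the tool goes at most 41.7 mm and 7.16 degrees, less where a joint would pass 70% of its speed; a pose out of reach is approached as far as the arm can. A call is refused whole if a number of a shift passes 0.0417 or a number of a turn 7.16, either way. A call with a gripper value outside its range is refused whole. The fingers move at their own pace and stop on an object; "force" is the grip in N (left out, the last holds). Time passes only in rows, so rows that do not move let the fingers close. It gives the time, the measured TCP pose, the force and the opening at its end, in the units of the state.
- ctrl.sense(): the state, without advancing time (a new reading comes with each control period).
- ctrl.capture(name): name is "scene" or "top" or "wrist"; returns (picture, depth): 400x640x3 uint8, red, green, blue; 400x640 float32, mm along the optical axis (not along the pixel's ray), 0 where there is no reading.
- ctrl.camera_params(name): a dict with "fovy" (degrees; the focal length in pixels is half the picture's height over the tangent of half this angle, whatever the lens; pixels are square), "cx", "cy" (the principal point, pixels), "view" (4x4, takes a point from world to camera coordinates); the wrist camera has in their place "tool_from_camera" (4x4, takes a point from camera to tool coordinates, whose origin is the TCP and whose axes are the tool frame's). Camera axes: x right, y down, z forward; pixel columns grow to the right and rows downward; lengths in mm; the calibration is good to about 2 mm. The wrist camera is an equidistant fisheye: a pixel r from the principal point sees the ray r / f radians off the axis. A picture is of the moment at which its call begins: read the wrist's pose just before it. camera_params takes no time and is no camera call.
- ctrl.finish_job(): hands the job in, once; it reports no verdict.
Trained networks look in the newest picture that a camera, given by its name, has taken for a name from the list of things; names that differ only in an ending like _2 or _b are one class to them, and where a whole thing is asked for, a point or a joint stands for the part that bears it (a point fixed in the world has none). Each returns a list of dicts, best first, with "score" (0 to 1); they miss things now and then, are a little off and sometimes report something else, mostly with a low value. They report only what shows in the picture. A call takes as long as a camera call. They do not tell look-alikes from the thing itself.
- ctrl.boxes_of(camera, query): "centre" ([x, y, z] in mm, in the coordinates of the camera as it stood for that picture, good to about 4 mm: the middle of the surface that is visible of it).
- ctrl.regions_of(camera, query): "mask" (400x640 bool, what is visible of it).
- ctrl.pinpoint(camera, query): "centre" ([x, y, z] in mm, in the coordinates of the camera as it stood for that picture, good to about 4 mm: a listed point, or the origin of a listed thing).
The state is a dict: "time_s": time; "joints": joint angles; "dq": joint speeds; "tau": joint torques, N m; "eef_pos": TCP position; "ee_rot": TCP orientation; "force": force on the tool from outside, world axes, zero at the start; "wrist_torque": the same for the moment, N m; "grip_width": opening from 0.0 (shut) to 1.0 (fully open).
Only numpy, scipy, OpenCV 4.12 (cv2) and the standard library are available. Lean on these libraries where they do the work, as an engineer would, in place of code of your own. Each camera call takes 0.05 s, during which the arm holds its last target.

TASK

Aim the inspection lamp squarely at the neck of the clamped gas cartridge by its swivel and tilt. Its cap may have a right-hand or a left-hand thread, and nothing on it tells which: find out which way it loosens, turn it that way about a quarter turn while it still sits on the neck, then lift it off. Finish holding the cap in the gripper about 8 cm above its seat, with the lamp still aimed, and leave the carton, the bottle and the dish where they stand.

Things in the scene. Friction and masses are not known exactly. Their poses are not given: they have to be found in the camera images.
- cartridge: Fixed steel gas cartridge, 84 mm across, upright in a 120 x 120 x 20 mm clamp block screwed to the bench; origin under the block's centre, on the bench; z up. Its shoulder narrows to 44 mm across at 142 mm height; above it a brass neck stands on the axis, hidden by the cap. Pulling the cap up before it is turned free only strains the neck.
- neck_top (a point): Top of the brass neck on the cartridge's axis, 170 mm above the bench, inside the cap: the point to light. The neck has an interrupted thread: one way (hidden, differs from start to start) the cap comes to a stop within 3 to 11 degrees (17 if forced hard); the other way it turns easily and is free from 65 to 110 degrees of turn (best 85 to 90; it stops near 120).
- cap: Loose round bare aluminium cap, 52 mm in diameter (54 over fine ribs), 36 mm tall, about 0.2 kg. Origin at the centre of its lower edge, 148 mm above the bench when seated (top at 184); z up; a black bar 44 x 6 mm, 3 mm proud, lies across its top along its x axis, at first parallel to the cartridge's x within 2 degrees. Grip it round the side; against the stop it may slip in the fingers.
- lamp: Fixed inspection lamp: dark round foot 110 mm across, 18 mm post, swivelling yoke and white tubular head; origin under the foot on the bench, z up. Its x axis is the horizontal direction of the head at swivel 0.
- lamp_pivot (a point): Where the swivel axis (vertical) and tilt axis (horizontal) cross, 250 mm above the bench over the lamp's foot. Its x axis is the lamp's x axis.
- lamp_swivel (a joint): Swivel of the lamp about the vertical through lamp_pivot, rad, -1.6 to 1.6; 0 along the lamp's x axis, positive anticlockwise seen from above. Stays where it is left (friction 0.15 N m).
- lamp_tilt (a joint): Tilt of the head, rad, -0.5 to 1.1; 0 level, positive with the lens end down. Stays where it is left (friction 0.35 N m).
- lamp_lens (a point): Centre of the lens at the head's front end, 130 mm from lamp_pivot; its x axis is the beam's axis, straight on from lamp_pivot through the lens, its y the tilt axis, its z the head's upper side. The head is 42 mm in diameter.
- lamp_tab (a point): Centre of the black tab for moving the head: a plate 36 mm long (along the head), 10 mm thick (along the lens's y), 36 mm high, on a stem on the upper side; 85 mm ahead of lamp_pivot and 52 mm above the beam's axis in the head's frame, its lower edge 11 mm above the head's tube. Pinch it across its thickness from above; it can turn between the fingers as the head tilts.
- carton: Bystander: closed cardboard carton 100 x 80 x 60 mm, origin under its centre.
- bottle: Bystander: white bottle 56 mm in diameter, 130 mm tall, origin under its centre.
- dish: Bystander: steel dish 120 mm across, 40 mm tall, origin under its centre.
There are look-alikes about, which are no part of the job. Of the things that look like the cartridge, the middle-sized one is meant. Several things have the shape of the cap; the one meant has the colours described above.

How it is judged (in metres and radians):
On the way, in this order (a step that is already met when the one before it is completed fails the run):
1. the lamp is aimed at the neck: its beam's axis passes within 28 mm of neck_top sideways and in height (y of neck_top in the frame of lamp_lens between -0.028 and 0.028 m and z of neck_top in the frame of lamp_lens between -0.028 and 0.028 m and x of neck_top in the frame of lamp_lens above 0 m), for 0.3 s.
2. the cap is turned free: more than 65 degrees from its locked position while it still sits on the neck (raised less than 8 mm) (angle between the x axis of cap and the x axis of cartridge, either way round above 1.134 rad and z of cap in the frame of cartridge below 0.156 m), for 0.1 s.
At the end, for the whole second after the job is handed in: The cap is held still in the gripper, raised at least 50 mm above its seat height and touching neither the cartridge nor the lamp, and the lamp's beam axis still passes within 28 mm of neck_top sideways and in height (all of step 1 and z of cap in the frame of cartridge above 0.198 m and contact force between the fingers and cap above 0.5 N and contact force between cap and cartridge below 0.05 N and contact force between cap and lamp below 0.05 N and linear speed of cap below 0.05 m/s); the arm keeps its last pose, push and grip.
It fails at once if a bystander (carton, bottle or dish) is moved more than 30 mm (distance of any of carton, bottle, dish from where it was at the start of the episode above 0.03 m).
It fails at once if the cap falls to the bench (height (world z) of cap below 0.06 m).
It also fails if it takes over 59 s, if anything falls off the work surface, if the arm or the gripper's body presses on something with over 40 N, if the wrist force passes 120 N, or if a joint passes its speed limit or range.

## Working session

There is one attempt and no reset: what is moved stays moved. The work goes in short steps, Python scripts to look and compute and a tool call to move; the robot and the scene stay as the last step left them, time stands still between calls to the robot, and variables do not carry over. Pictures are saved under pics/ and viewed, and the job is handed in when it is done.

Besides the shell and the picture viewer there is one more tool, called after "Request:" by a JSON object that holds its "api" and its "payload". drive_tool: Moves the arm, as the interface text tells. Its arguments: {"type":"object","properties":{"gripper":{"type":"array","items":{"type":"number"}},"offset":{"type":"array","items":{"type":"array","items":{"type":"number"}}},"turn":{"type":"array","items":{"type":"number"}},"force":{"type":"number"}},"required":["gripper","offset","turn"]}

```bash
mkdir -p pics; ls
cat > h.py <<'E'
import numpy as np, cv2
from rig import ctrl
def save(n,im): cv2.imwrite('pics/'+n,im[:,:,::-1])
def inv(cam): 
    p=ctrl.camera_params(cam); return p,np.linalg.inv(np.array(p['view']))
def c2w(cam,P):
    p,V=inv(cam); P=np.atleast_2d(P); return P@V[:3,:3].T+V[:3,3]
def px2w(cam,u,v,d):
    p,V=inv(cam); f=200/np.tan(np.radians(p['fovy'])/2)
    u=np.asarray(u,float);v=np.asarray(v,float);d=np.asarray(d,float)
    return c2w(cam,np.stack([(u-p['cx'])/f*d,(v-p['cy'])/f*d,d],-1).reshape(-1,3))
E
python3 - <<'E'
from h import *
s=ctrl.sense(); print({k:np.round(v,3) for k,v in s.items()})
for c in ['scene','top']:
    im,d=ctrl.capture(c); save(c+'0.png',im); np.save(c+'0d.npy',d); np.save(c+'0.npy',im)
    print(c,ctrl.camera_params(c))
    for q in ['cartridge','cap','lamp','carton','bottle','dish']:
        for r in ctrl.boxes_of(c,q): print(q,round(r['score'],2),np.round(c2w(c,r['centre'])[0]))
    for q in ['cartridge','neck_top','cap','lamp','lamp_pivot','lamp_lens','lamp_tab','carton','bottle','dish']:
        for r in ctrl.pinpoint(c,q): print('pin',q,round(r['score'],2),np.round(c2w(c,r['centre'])[0]))
E
```

```text
pics
{'time_s': np.float64(0.0), 'joints': array([-1.518,  0.313,  1.498, -0.   ,  1.331, -0.223]), 'dq': array([-0.   ,  0.001, -0.002, -0.001, -0.   ,  0.002]), 'tau': array([-1.0000e-03, -4.1227e+01, -2.5975e+01, -0.0000e+00,  4.0000e-03,
        0.0000e+00]), 'eef_pos': array([ 142.935, -504.891,  230.724]), 'ee_rot': array([ 0.564, -0.564,  0.427, -0.426]), 'force': array([-0.414, -0.255,  0.367]), 'wrist_torque': array([-0.063,  0.021,  0.004]), 'grip_width': np.float64(0.997)}
scene {'fovy': 51.80959383222948, 'cx': 317.52711646674754, 'cy': 202.71341540388798, 'view': array([[ 4.28073206e-01,  9.03739791e-01, -2.77861775e-03,
        -2.64773078e+02],
       [ 7.43126473e-01, -3.53742088e-01, -5.68004912e-01,
        -3.26459505e+02],
       [-5.14311555e-01,  2.41082820e-01, -8.23020473e-01,
         1.45912034e+03],
       [ 0.00000000e+00,  0.00000000e+00,  0.00000000e+00,
         1.00000000e+00]])}
cartridge 0.92 [360. -88.  54.]
cartridge 0.77 [ 825. -162.   97.]
cartridge 0.62 [ 553. -136.   44.]
cap 0.89 [ 543. -270.   37.]
cap 0.87 [ 530. -132.  185.]
lamp 0.69 [538.
[... 1504 characters left out ...]
618. 370.  21.]
dish 0.58 [ 500. -111.   18.]
pin cartridge 0.96 [ 519. -134.   -1.]
pin cartridge 0.9 [339. -88.   2.]
pin cartridge 0.9 [ 797. -155.    2.]
pin neck_top 0.95 [343. -87. 132.]
pin neck_top 0.88 [ 523. -135.  171.]
pin neck_top 0.84 [ 802. -152.  228.]
pin cap 0.84 [ 516. -130.  147.]
pin cap 0.78 [ 538. -271.   -1.]
pin lamp 0.77 [537. 183.   1.]
pin lamp 0.29 [ 520. -128.   -1.]
pin lamp 0.23 [475. 120. 159.]
pin lamp_pivot 0.85 [539. 183. 250.]
pin lamp_lens 0.86 [475. 121. 164.]
pin lamp_tab 0.71 [468. 115. 228.]
pin carton 0.57 [740.  85.   2.]
pin carton 0.57 [471. 115. 233.]
pin bottle 0.91 [ 678. -348.    1.]
pin dish 0.6 [619. 362.   0.]
pin dish 0.2 [537. 184. 252.]
```

View pics/scene0.png

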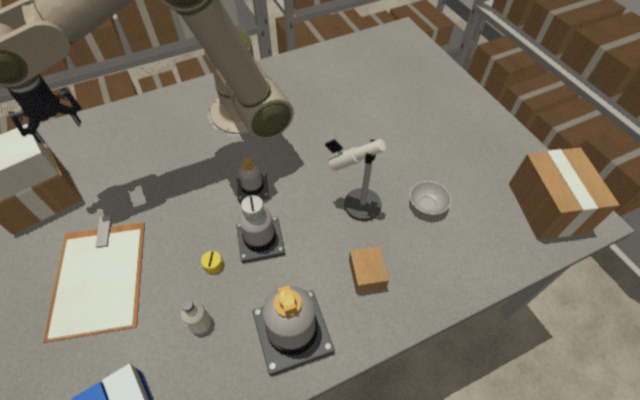

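View pics/top0.png

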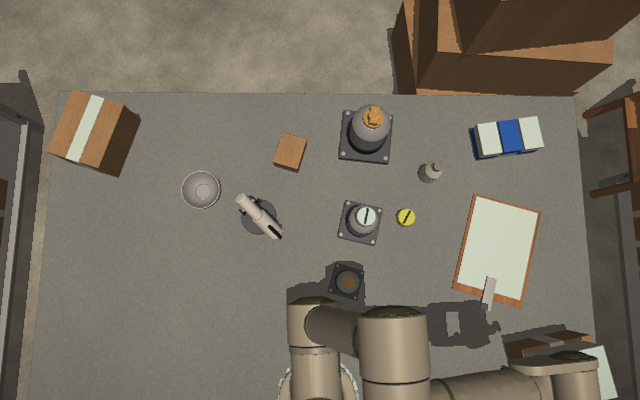

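Top-view candidates:
- **Cartridges:** small at (347,282), middle at (362,222), large at (367,130).
- **Caps:** silver with a black bar at (366,215), yellow at (405,216), orange on the large one at (373,117).

I choose the silver cap on the middle cartridge, and will check it in a close crop.

Run:
```python
from h import *
from scipy.spatial.transform import Rotation as R
im=np.load('top0.npy'); d=np.load('top0d.npy')
c=cv2.resize(im[170:260,220:430],None,fx=3.8,fy=3.8,interpolation=cv2.INTER_CUBIC); save('crop0.png',c)
s=ctrl.sense(); q=s['ee_rot']; M=R.from_quat([q[1],q[2],q[3],q[0]]).as_matrix(); print(np.round(M,3))
# bar direction: dark pixels within cap
p=px2w('top',np.tile(np.arange(640),400),np.repeat(np.arange(400),640),d.ravel()).reshape(400,640,3)
m=(p[:,:,2]>175)&(p[:,:,2]<195)&(np.hypot(p[:,:,0]-517,p[:,:,1]+131)<40)
print('cap top',m.sum(),p[m].mean(0),p[m].min(0),p[m].max(0))
b=m&(im.mean(2)<90); P=p[b][:,:2]; w,v=np.linalg.eigh(np.cov(P.T)); print('bar',b.sum(),P.mean(0),w,np.degrees(np.arctan2(v[1,1],v[0,1])))
# lamp
m=(p[:,:,2]>120)&(np.hypot(p[:,:,0]-510,p[:,:,1]-150)<130)
t=m&(im.mean(2)<70); 
P=p[t&(np.hypot(p[:,:,0]-471,p[:,:,1]-114)<40)]; print('tab',len(P),P.mean(0),P.min(0),P.max(0))
# head axis
h=m&(im.mean(2)>120); P=p[h]; w,v=np.linalg.eigh(np.cov(P.T)); print('head',len(P),P.mean(0),v[:,2])
print(ctrl.camera_params('wrist'))
```

```text
[[ 0.272 -0.     0.962]
 [-0.962  0.     0.272]
 [-0.    -1.     0.   ]]
cap top 284 [ 520.06335027 -129.46951413  184.82074249] [ 495.28357009 -156.68976694  175.81387205] [ 545.89360551 -103.98106279  192.59819089]
bar 27 [ 521.32698045 -127.27294822] [ 78.17075818 184.44272489] 160.79929032486262
tab 59 [471.47769935 114.71791942 240.84640717] [455.16517932  98.37643402 228.9951874 ] [489.40257636 133.03459874 253.96296217]
head 670 [514.23795958 160.71525013 236.52727571] [-0.54407929 -0.55099808 -0.63275496]
{'fovy': 65.70646984690485, 'cx': 327.50842867195985, 'cy': 198.3574474284747, 'tool_from_camera': array([[ 9.99999995e-01,  9.82755963e-06, -9.53404519e-05,
        -2.37543849e-01],
       [ 9.43763173e-05, -2.74471036e-01,  9.61595363e-01,
        -1.42107414e+02],
       [-1.67180568e-05, -9.61595367e-01, -2.74471036e-01,
         6.97686298e+01],
       [ 0.00000000e+00,  0.00000000e+00,  0.00000000e+00,
         1.00000000e+00]])}
```

View pics/crop0.png

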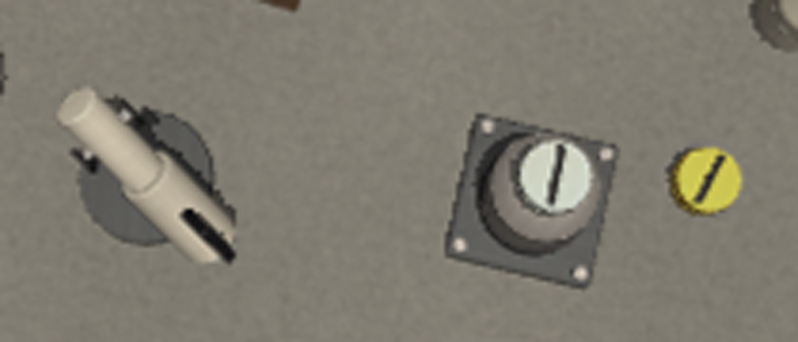

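The close crop shows the silver cap with its black bar at crop pixel (555,175), on the middle cartridge. The lamp tab is at (208,235). Next I move over to the tab.

Request:
{"api": "drive_tool", "payload": {"gripper": [0, 0, 0, 0, 0, 0, 0, 0, 0, 0, 0, 0, 0, 0, 0, 0, 0, 0, 0, 0], "offset": [[-0.0253, -0.014, 0.0242], [-0.0253, -0.014, 0.0242], [-0.0253, -0.014, 0.0242], [-0.0253, -0.014, 0.0242], [-0.0253, -0.014, 0.0242], [-0.0253, -0.014, 0.0242], [-0.0253, 0, 0.0242], [-0.0253, 0, 0.0242], [-0.0253, 0, 0.0242], [-0.0253, 0, 0.0242], [-0.0253, 0, 0.0242], [-0.0253, 0, 0.0242], [-0.0253, 0, 0.0242], [-0.0253, 0, 0.0242], [-0.0253, 0, 0.0242], [-0.0253, 0, 0.0242], [-0.0253, 0, 0.0242], [-0.0253, 0, 0.0242], [-0.0253, 0, 0.0242], [-0.0253, 0, 0.0242]], "turn": [0, 0, 0, 0, 0, 0, 0, 0, 0, 0, 0, 0, 0, 0, 0, 0, 0, 0, 0, 0]}}

```text
time_s: 3.37
eef_pos: [471.3, 115.4, 315.4]
ee_rot: [0.564, -0.564, 0.426, -0.427]
force: [0.9, -1.4, -0.8]
grip_width: 1.0
```

Request:
{"api": "drive_tool", "payload": {"gripper": [0, 0, 0, 0, 0, 0], "offset": [[0, 0, 0], [0, 0, 0], [0, 0, 0], [0, 0, 0], [0, 0, 0], [0, 0, 0]], "turn": [-6, -6, -6, -6, -5.8, 0]}}

```text
time_s: 3.87
eef_pos: [470.9, 113.5, 315.3]
ee_rot: [-0.655, 0.655, -0.266, 0.266]
force: [-0.4, -0.5, -0.9]
grip_width: 1.001
```

```bash
cat >> h.py <<'E'
from scipy.spatial.transform import Rotation as R
def tool():
    s=ctrl.sense(); q=s['ee_rot']; M=R.from_quat([q[1],q[2],q[3],q[0]]).as_matrix()
    return s,np.array(s['eef_pos']),M
def yaw(M): return np.degrees(np.arctan2(M[1,0],M[0,0]))
def wr2w(P,p,M):
    T=np.array(ctrl.camera_params('wrist')['tool_from_camera']); P=np.atleast_2d(P)
    return (P@T[:3,:3].T+T[:3,3])@M.T+p
def rep(): 
    s,p,M=tool(); print('t',round(float(s['time_s']),2),'tcp',np.round(p,1),'yaw',round(yaw(M),1),'F',np.round(s['force'],1),'T',np.round(s['wrist_torque'],2),'w',round(float(s['grip_width']),3),'j',np.round(s['joints'],2)); return s,p,M
E
python3 - <<'E'
from h import *
s,p,M=rep()
im,d=ctrl.capture('wrist'); save('w1.png',im)
for q in ['lamp_tab','lamp_lens','lamp_pivot']:
    for r in ctrl.pinpoint('wrist',q): print(q,round(r['score'],2),np.round(wr2w(r['centre'],p,M)[0]))
E
```

```text
t 3.87 tcp [470.9 113.5 315.3] yaw -44.2 F [-0.4 -0.5 -0.9] T [-0.02 -0.    0.01] w 1.001 j [-0.01  0.17  1.46 -0.    1.51  0.77]
lamp_tab 0.81 [473. 115. 229.]
lamp_lens 0.59 [474. 118. 164.]
lamp_pivot 0.67 [544. 186. 251.]
```

View pics/w1.png

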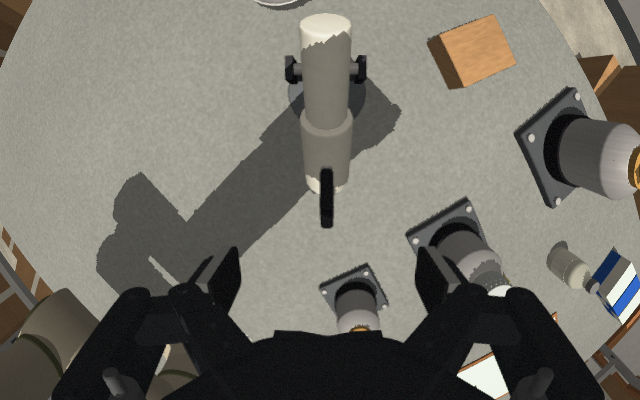

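The wrist view shows the tab at (326,198), centred and with its thin side lined up with the jaws. Next I go down and pinch it.

Request:
{"api": "drive_tool", "payload": {"gripper": [0, 0, 0, 0, 0.5, 1, 1, 1, 1, 1], "offset": [[0, 0.03, 0.001], [0, 0.03, 0], [0, 0.025, 0], [0, 0.016, 0], [0, 0, 0], [0, 0, 0], [0, 0, 0], [0, 0, 0], [0, 0, 0], [0, 0, 0]], "turn": [0, 0, 0, 0, 0, 0, 0, 0, 0, 0], "force": 40}}

```text
time_s: 4.9
eef_pos: [471.8, 114.2, 215.0]
ee_rot: [0.655, -0.654, 0.267, -0.268]
force: [0.8, 0.2, -0.0]
grip_width: 0.148
```

Run:
```python
from h import *
s,p,M=rep()
im,d=ctrl.capture('wrist'); save('w2.png',im)
```

```text
t 4.9 tcp [471.8 114.2 215. ] yaw -44.4 F [ 0.8  0.2 -0. ] T [ 0.    0.05 -0.01] w 0.148 j [-0.    0.24  1.64  0.    1.26  0.77]
```

View pics/w2.png

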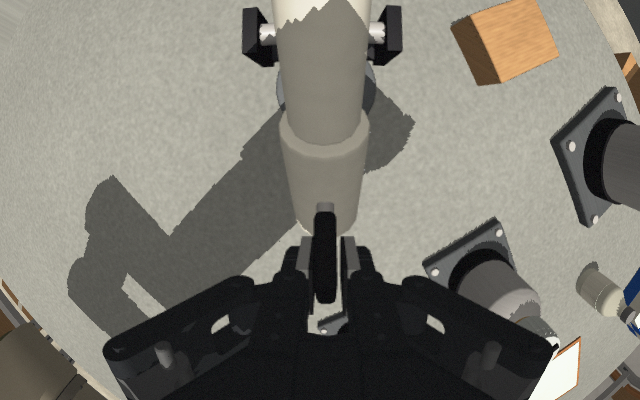

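Request:
{"api": "drive_tool", "payload": {"gripper": [1, 1, 1, 1, 1, 1, 1, 1, 1, 1, 1, 1, 1, 1, 1, 1, 1, 1, 1, 1], "offset": [[0, 0, 0], [0, 0, 0], [0, 0, 0], [0.0043, 0, 0.0001], [0.0043, 0, 0.0001], [0.0043, 0, 0.0001], [0.0043, 0, 0.0001], [0.0043, 0, 0.0001], [0.0043, 0, 0.0001], [0.0043, 0, 0.0001], [0.0043, 0, 0.0001], [0.0043, 0, 0.0001], [0.0043, 0, 0.0001], [0.0043, 0, 0.0001], [0.0043, 0, 0.0001], [0.0043, 0, 0.0001], [0.0043, 0, 0.0001], [0.0043, 0, 0.0001], [0.0043, 0, 0.0001], [0, 0, 0]], "turn": [0, 0, 0, -2.56, -2.56, -2.56, -2.56, -2.56, -2.56, -2.56, -2.56, -2.56, -2.56, -2.56, -2.56, -2.56, -2.56, -2.56, -2.56, 0]}}

```text
time_s: 6.62
eef_pos: [534.0, 87.6, 214.7]
ee_rot: [0.707, -0.706, 0.02, -0.021]
force: [0.9, 4.9, 5.0]
grip_width: 0.111
```

Run:
```python
from h import *
s,p,M=rep()
az=np.radians(yaw(M)-90); h=np.array([np.cos(az),np.sin(az)]); g=p[:2]-[538.5,184]; print('radial',g@h,'tang',g@[-h[1],h[0]],'az grip',np.degrees(np.arctan2(g[1],g[0])))
im,d=ctrl.capture('scene'); save('s3.png',im[100:260,240:480])
for q in ['lamp_tab','lamp_lens','lamp_pivot']:
    for r in ctrl.pinpoint('scene',q): print(q,round(r['score'],2),np.round(c2w('scene',r['centre'])[0]))
```

```text
t 6.62 tcp [534.   87.6 214.7] yaw -3.3 F [0.9 4.9 5. ] T [ 0.96 -0.1   0.07] w 0.111 j [-0.05  0.36  1.48  0.    1.3   0.  ]
radial 96.492308352967 tang 1.1661482880369045 az grip -92.64513582510295
lamp_tab 0.7 [536.  90. 223.]
lamp_tab 0.21 [532.  91. 159.]
lamp_lens 0.78 [534.  90. 160.]
lamp_pivot 0.87 [538. 185. 247.]
```

View pics/s3.png

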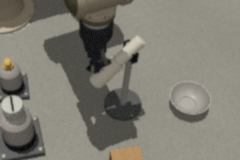

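Request:
{"api": "drive_tool", "payload": {"gripper": [1, 1, 1, 1, 1, 1, 1, 1, 1, 1, 1, 1, 1], "offset": [[0, -0.004, -0.0003], [0, -0.004, -0.0003], [0, -0.004, -0.0003], [0, -0.004, -0.0003], [0, -0.004, -0.0003], [0, -0.004, -0.0003], [0, -0.0042, 0.0007], [0, -0.0042, 0.0007], [0, -0.0042, 0.0007], [0, -0.0042, 0.0007], [0, -0.0042, 0.0007], [0, -0.0042, 0.0007], [0, 0, 0]], "turn": [0, 0, 0, 0, 0, 0, 0, 0, 0, 0, 0, 0, 0]}}

```text
time_s: 7.9
eef_pos: [533.2, 90.3, 263.6]
ee_rot: [0.707, -0.706, 0.021, -0.021]
force: [2.3, 7.7, -9.2]
grip_width: 0.109
```

```bash
cat > lamp.py <<'E'
from h import *
def chk(n):
    s,p,M=rep()
    for c in ['top','scene']:
        im,d=ctrl.capture(c); save(n+c+'.png',im); np.save(n+c+'.npy',im); np.save(n+c+'d.npy',d)
        for q in ['lamp_tab','lamp_lens','lamp_pivot']:
            for r in ctrl.pinpoint(c,q)[:1]: print(c,q,round(r['score'],2),np.round(c2w(c,r['centre'])[0]))
E
python3 -c "
from lamp import *
chk('a4')"
```

```text
t 7.9 tcp [533.2  90.3 263.6] yaw -3.4 F [ 2.3  7.7 -9.2] T [ 0.78 -0.31 -0.1 ] w 0.109 j [-0.05  0.33  1.39  0.    1.42  0.01]
top lamp_tab 0.46 [532.  86. 279.]
top lamp_lens 0.46 [532.  64. 215.]
top lamp_pivot 0.62 [539. 185. 251.]
scene lamp_tab 0.89 [539.  91. 271.]
scene lamp_lens 0.83 [531.  60. 213.]
scene lamp_pivot 0.65 [537. 188. 249.]
```

View pics/a4scene.png

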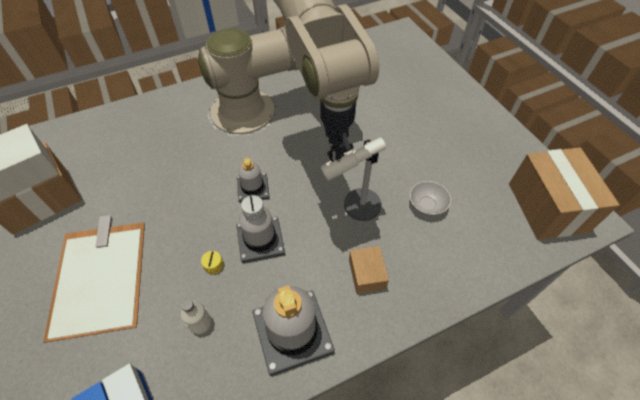

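Request:
{"api": "drive_tool", "payload": {"gripper": [1, 1, 0.8, 0, 0, 0, 0, 0, 0, 0, 0], "offset": [[0, -0.002, 0.0005], [0, 0, 0], [0, 0, 0], [0, 0, 0], [0, 0, 0], [0, -0.01, 0], [0, -0.03, 0], [0, -0.03, -0.01], [0, -0.02, -0.03], [0, 0, -0.03], [0, 0, 0]], "turn": [0, 0, 0, 0, 0, 0, 0, 0, 0, 0, 0]}}

```text
time_s: 9.22
eef_pos: [529.3, 16.1, 357.8]
ee_rot: [-0.706, 0.708, -0.021, 0.024]
force: [0.4, 0.3, 0.3]
grip_width: 0.998
```

Run:
```python
from lamp import *
chk('a5')
for c in ['top','scene']:
    im=np.load('a5'+c+'.npy'); d=np.load('a5'+c+'d.npy')
    p=px2w(c,np.tile(np.arange(640),400),np.repeat(np.arange(400),640),d.ravel()).reshape(400,640,3)
    q=p-np.array([538.5,184,250])
    m=(np.linalg.norm(q,axis=2)<150)&(p[:,:,2]>160)&(im.min(2)>110)
    n,l=cv2.connectedComponents(m.astype(np.uint8)); k=np.argmax(np.bincount(l[l>0])); m=l==k
    P=p[m]
    # fit cylinder axis through pivot nominal, R=21 (front part)
    from scipy.optimize import least_squares
    def res(x,P):
        az,t=x[:2]; dd=np.array([np.cos(az)*np.cos(t),np.sin(az)*np.cos(t),-np.sin(t)])
        Q=P-np.array([538.5,184,250])-np.array([x[2]*-np.sin(az),x[2]*np.cos(az),x[3]])
        return np.linalg.norm(np.cross(Q,dd),axis=1)-21
    dd=np.array([-.06,-.96,-.25]); s=(P-np.array([538.5,184,250]))@dd
    F=P[(s>50)&(s<125)]
    r=least_squares(res,[np.radians(-93),.25,0,0],args=(P[(s>20)],),loss='soft_l1')
    r2=least_squares(lambda x:res([x[0],x[1],0,0],F),[np.radians(-93),.25],loss='soft_l1')
    print(c,len(P),len(F),'s',s.min(),s.max(),'free',np.degrees(r.x[0]),r.x[1:],'thru pivot',np.degrees(r2.x[0]),r2.x[1],r2.cost/len(F))
```

```text
t 9.22 tcp [529.3  16.1 357.8] yaw -3.7 F [0.4 0.3 0.3] T [-0.04 -0.01  0.  ] w 0.998 j [-0.19  0.27  1.23 -0.    1.64 -0.13]
top lamp_tab 0.96 [529.  90. 277.]
top lamp_lens 0.98 [534.  62. 215.]
top lamp_pivot 0.59 [536. 182. 252.]
scene lamp_lens 0.76 [531.  60. 214.]
scene lamp_pivot 0.86 [540. 185. 246.]
top 444 44 s -36.386862273187745 59.37399266771307 free -94.57474855994515 [  0.10429441   1.31562817 -10.50055583] thru pivot -92.66260958366419 0.2975630934173019 0.8458805497255434
scene 876 411 s -34.86402463966818 130.6061165733004 free -91.65399797733951 [ 0.24691411 -3.78249533 -4.53753836] thru pivot -94.16496037526439 0.2895070752918035 0.7595844113419243
```

View pics/a5scene.png

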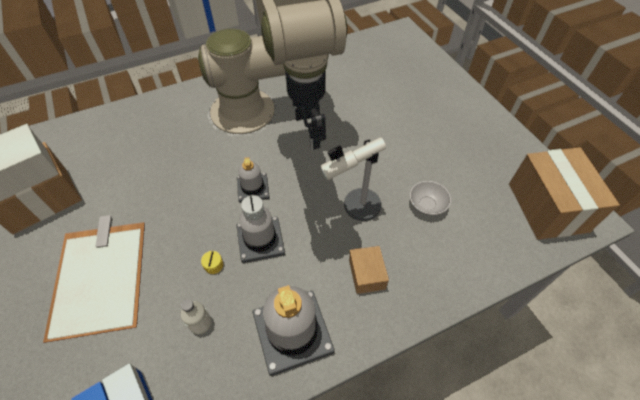

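Run:
```python
from h import *
s,p,M=rep()
im,d=ctrl.capture('wrist'); save('w5.png',im)
for q in ['lamp_tab','lamp_lens','lamp_pivot','neck_top','cap']:
    for r in ctrl.pinpoint('wrist',q): print(q,round(r['score'],2),np.round(wr2w(r['centre'],p,M)[0]))
for i in range(3):
  for c in ['top','scene']:
    ctrl.capture(c)
    for q in ['lamp_lens','lamp_pivot','neck_top','cartridge']:
        print(c,q,[np.round(c2w(c,r['centre'])[0],1) for r in ctrl.pinpoint(c,q)])
```

```text
t 9.62 tcp [529.1  20.7 355.5] yaw -3.4 F [-0.5  0.6  0.3] T [ 0.01  0.06 -0.03] w 1.001 j [-0.18  0.27  1.24  0.    1.64 -0.12]
lamp_tab 0.85 [534.  91. 277.]
lamp_lens 0.81 [532.  67. 219.]
neck_top 0.85 [341. -90. 130.]
neck_top 0.59 [ 796. -152.  228.]
cap 0.89 [ 522. -129.  144.]
cap 0.81 [ 540. -275.   -0.]
top lamp_lens [array([529.4,  64.4, 215.3])]
top lamp_pivot [array([535.4, 183.3, 253.1]), array([ 522.7, -134.1,   -3.7])]
top neck_top [array([345.7, -87.2, 137.1]), array([ 799.3, -151.8,  229.4]), array([ 520.6, -132.7,  172. ])]
top cartridge [array([338.8, -90.7,   2.8]), array([ 520.9, -133.7,   -1.6])]
scene lamp_lens [array([531.5,  59.8, 214.7])]
scene lamp_pivot [array([ 6.771e+02, -3.477e+02,  2.000e-01]), array([540. , 185.4, 246.5])]
scene neck_top [array([ 516.9, -132.5,  169.7]), array([338.7, -87.9, 134. ])]
scene cartridge [array([ 7.954e+02, -1.519e+02,  6.000e-01]), array([ 5.206e+02, -1.326e+02, -5.000e-01]), array([336.9, -86.8,  -0.6]), array([532.4,  57.9, 215.4])]
top lamp_lens [array([535.1,  60.6, 218.2])]
top lamp_pivot [array([536.6, 182.6, 251.7
[... 665 characters left out ...]
 lamp_lens [array([532.7,  62.8, 214. ])]
top lamp_pivot [array([536.3, 183.1, 253.7])]
top neck_top [array([ 799.3, -151.8,  227.9]), array([341.6, -90. , 133.2]), array([ 523. , -132. ,  172.2])]
top cartridge [array([ 520.9, -131.7,   -2.7]), array([ 799.2, -149.5,    1.6]), array([339.2, -89.6,   0.9]), array([621.9, 363.5,   2. ])]
scene lamp_lens [array([531.3,  61.1, 214.9]), array([535.8,  91.5, 272.3])]
scene lamp_pivot [array([539.4, 189.5, 249.3])]
scene neck_top [array([ 518.1, -126.1,  168.5]), array([339.6, -89.6, 133.6]), array([ 796.8, -152.8,  226.8])]
scene cartridge [array([ 519.8, -132.3,   -1.8]), array([337.7, -88.2,   2.3]), array([ 7.963e+02, -1.527e+02, -4.000e-01])]
```

View pics/w5.png

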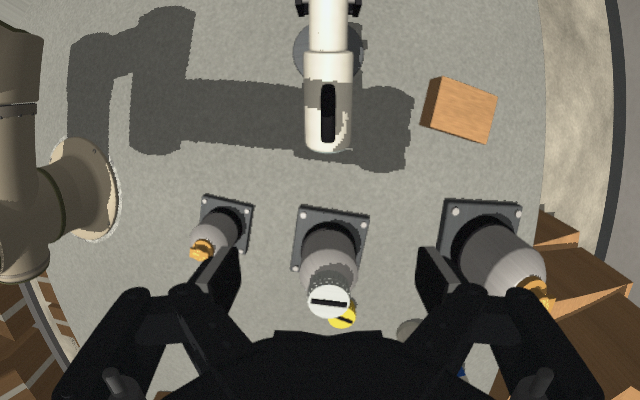

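The lamp measures about 7 mm low and 2 mm sideways at the neck, within the 28 mm allowed. Next is the cap.

Request:
{"api": "drive_tool", "payload": {"gripper": [0, 0, 0, 0, 0, 0, 0, 0], "offset": [[0, 0, -0.0381], [0, 0, -0.0381], [0, 0, -0.0381], [0, 0, -0.0381], [0, 0.035, 0], [0, 0.035, 0], [0, 0.03, 0], [0, 0, 0]], "turn": [0, 0, 0, 0, 0, 0, 0, 0]}}

```text
time_s: 12.08
eef_pos: [518.0, -131.4, 250.0]
ee_rot: [0.708, -0.705, 0.025, -0.018]
force: [-0.1, 0.7, -0.1]
grip_width: 1.002
```

Run:
```python
from h import *
s,p,M=rep()
im,d=ctrl.capture('wrist'); save('w6.png',im)
for q in ['cap']:
    for r in ctrl.pinpoint('wrist',q): print(q,round(r['score'],2),np.round(wr2w(r['centre'],p,M)[0]))
P=ctrl.camera_params('wrist'); f=200/np.tan(np.radians(P['fovy'])/2)
v,u=np.mgrid[0:400,0:640]; x=(u-P['cx'])/f; y=(v-P['cy'])/f; th=np.hypot(x,y)+1e-9
k=np.tan(th)/th*d; k[(th>1.4)]=0
C=np.stack([x*k,y*k,d],-1).reshape(-1,3); W=wr2w(C,p,M).reshape(400,640,3)
m=(W[:,:,2]>180)&(W[:,:,2]<192)&(np.hypot(W[:,:,0]-520,W[:,:,1]+131)<35)&(d>0)
print(m.sum(), W[m].mean(0),W[m].min(0),W[m].max(0))
```

```text
t 12.08 tcp [ 518.  -131.4  250. ] yaw -3.5 F [-0.1  0.7 -0.1] T [-0.01 -0.01 -0.01] w 1.002 j [-0.47  0.33  1.43  0.    1.4  -0.41]
cap 0.7 [ 537. -273.   -1.]
cap 0.59 [ 524. -131.  149.]
3904 [ 521.26872214 -128.6063005   183.90652179] [ 495.69993867 -155.88264347  180.05011986] [ 546.60806417 -103.91430462  188.96915898]
```

View pics/w6.png

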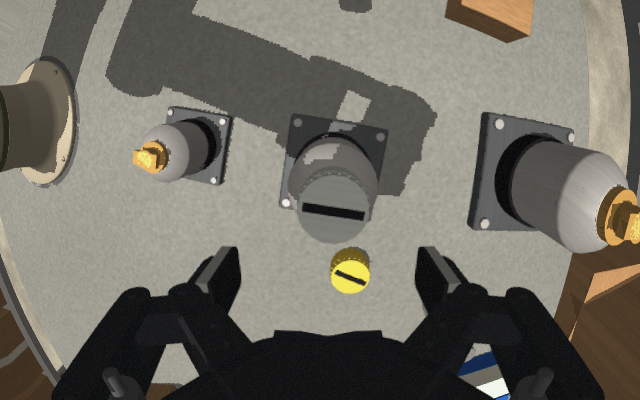

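The wrist view shows the cap top between the jaws at (333,208), centred on the world point (521,-130). Next I go down and grip it.

Request:
{"api": "drive_tool", "payload": {"gripper": [0, 0, 0, 0, 0, 1, 1, 1, 1, 1, 1], "offset": [[0.0027, 0.02, 0.0011], [0, 0.03, 0], [0, 0.03, 0], [0, 0.021, 0], [0, 0, 0], [0, 0, 0], [0, 0, 0], [0, 0, 0], [0, 0, 0], [0, 0, 0], [0, 0, 0]], "turn": [0, 0, 0, 0, 0, 0, 0, 0, 0, 0, 0], "force": 40}}

```text
time_s: 13.1
eef_pos: [522.3, -131.6, 157.2]
ee_rot: [-0.706, 0.707, -0.021, 0.021]
force: [-9.8, 0.7, 11.5]
grip_width: 0.597
```

Run:
```python
from h import *
s,p,M=rep()
im,d=ctrl.capture('wrist'); save('w7.png',im[120:400,160:480])
im,d=ctrl.capture('top'); save('t7.png',cv2.resize(im[180:260,320:420],None,fx=5,fy=5))
```

```text
t 13.1 tcp [ 522.3 -131.6  157.2] yaw -3.4 F [-9.8  0.7 11.5] T [0.09 1.91 0.  ] w 0.597 j [-0.46  0.41  1.56 -0.    1.17 -0.4 ]
```

View pics/w7.png

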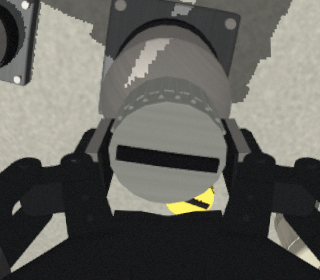

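Request:
{"api": "drive_tool", "payload": {"gripper": [0, 0, 0, 0, 0, 0], "offset": [[0, 0, 0], [0, 0, 0], [0, 0, 0], [0, 0, 0], [0, 0, 0], [0, 0, 0]], "turn": [0, 0, 0, 0, 0, 0]}}

```text
time_s: 13.7
eef_pos: [522.9, -131.2, 154.6]
ee_rot: [0.707, -0.707, 0.021, -0.021]
force: [0.5, 0.6, 0.0]
grip_width: 0.998
```

Run:
```python
from h import *
s,p,M=rep()
```

```text
t 13.7 tcp [ 522.9 -131.2  154.6] yaw -3.4 F [0.5 0.6 0. ] T [ 0.03 -0.05  0.02] w 0.998 j [-0.46  0.41  1.56  0.    1.16 -0.4 ]
```

Request:
{"api": "drive_tool", "payload": {"gripper": [0, 0, 1, 1, 1, 1, 1, 1], "offset": [[-0.0018, 0.006, 0.0004], [0, 0, 0], [0, 0, 0], [0, 0, 0], [0, 0, 0], [0, 0, 0], [0, 0, 0], [0, 0, 0]], "turn": [0, 0, 0, 0, 0, 0, 0, 0], "force": 50}}

```text
time_s: 14.37
eef_pos: [521.3, -130.8, 148.9]
ee_rot: [-0.707, 0.707, -0.021, 0.022]
force: [0.6, -0.1, 4.2]
grip_width: 0.601
```

Run:
```python
from h import *
s,p,M=rep()
im,d=ctrl.capture('wrist'); save('w8.png',im[120:400,160:480])
```

```text
t 14.37 tcp [ 521.3 -130.8  148.9] yaw -3.4 F [ 0.6 -0.1  4.2] T [-0.01 -0.14 -0.  ] w 0.601 j [-0.46  0.42  1.58  0.    1.15 -0.4 ]
```

Request:
{"api": "drive_tool", "payload": {"gripper": [1, 1, 1], "offset": [[0, 0, 0], [0, 0, 0], [0, 0, 0]], "turn": [-5, -5, 0]}}

```text
time_s: 14.67
eef_pos: [521.6, -131.5, 148.8]
ee_rot: [-0.705, 0.706, 0.042, -0.041]
force: [2.3, -5.2, 1.3]
grip_width: 0.597
```

Run:
```python
from h import *
s,p,M=rep()
im,d=ctrl.capture('wrist'); save('w9.png',im[120:400,160:480])
```

```text
t 14.67 tcp [ 521.6 -131.5  148.8] yaw 6.7 F [ 2.3 -5.2  1.3] T [-0.62 -0.37 -0.39] w 0.597 j [-0.46  0.42  1.58 -0.    1.15 -0.58]
```

View pics/w8.png

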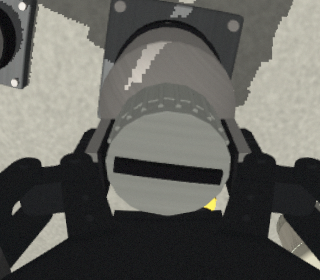

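View pics/w9.png

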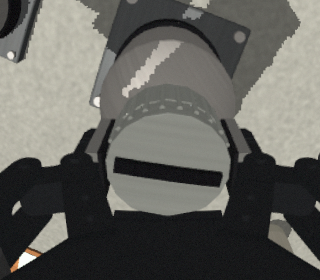

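The gripper and cap turned 10° anticlockwise together, with a torque of -0.39 N m, which does not decide it yet. I turn a little further.

Request:
{"api": "drive_tool", "payload": {"gripper": [1, 1, 1, 1], "offset": [[0, 0, 0], [0, 0, 0], [0, 0, 0], [0, 0, 0]], "turn": [-3, -3, -3, 0]}}

```text
time_s: 15.05
eef_pos: [521.1, -130.2, 148.5]
ee_rot: [0.701, -0.7, -0.096, 0.095]
force: [2.9, 1.7, 1.7]
grip_width: 0.601
```

Run:
```python
from h import *
s,p,M=rep()
im,d=ctrl.capture('wrist'); save('w10.png',im[120:400,160:480])
```

```text
t 15.05 tcp [ 521.1 -130.2  148.5] yaw 15.5 F [2.9 1.7 1.7] T [ 0.39 -0.35 -0.74] w 0.601 j [-0.46  0.42  1.58  0.    1.15 -0.74]
```

View pics/w10.png

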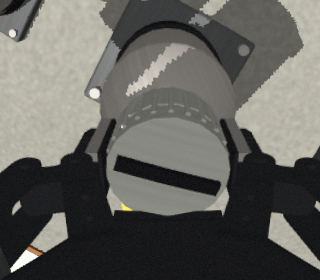

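In the grip the bar turned from about 8° to 14° and the torque doubled to -0.74 N m. So the cap is against its stop anticlockwise. I reverse to clockwise.

Request:
{"api": "drive_tool", "payload": {"gripper": [1, 1, 1, 1, 1, 1], "offset": [[0, 0, 0], [0, 0, 0], [0, 0, 0], [0, 0, 0], [0, 0, 0], [0, 0, 0]], "turn": [7, 7, 7, 7, 7, 0]}}

```text
time_s: 15.6
eef_pos: [521.2, -129.7, 148.5]
ee_rot: [0.697, -0.696, 0.122, -0.122]
force: [4.0, 4.3, 1.9]
grip_width: 0.596
```

Run:
```python
from h import *
s,p,M=rep()
im,d=ctrl.capture('wrist'); save('w11.png',im[120:400,160:480])
```

```text
t 15.6 tcp [ 521.2 -129.7  148.5] yaw -19.9 F [4.  4.3 1.9] T [ 0.81 -0.74 -0.07] w 0.596 j [-0.46  0.42  1.58  0.    1.15 -0.12]
```

View pics/w11.png

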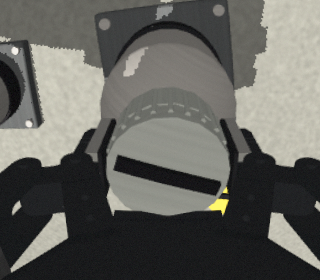

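Clockwise runs freely, with torque about 0, and the cap follows with its bar steady at 14° in the grip. The cap is now about 22° from locked, so I turn about 64° more.

Request:
{"api": "drive_tool", "payload": {"gripper": [1, 1, 1, 1, 1, 1, 1, 1, 1, 1, 1, 1], "offset": [[0, 0, 0], [0, 0, 0], [0, 0, 0], [0, 0, 0], [0, 0, 0], [0, 0, 0], [0, 0, 0], [0, 0, 0], [0, 0, 0], [0, 0, 0], [0, 0, 0], [0, 0, 0]], "turn": [6.4, 6.4, 6.4, 6.4, 6.4, 6.4, 6.4, 6.4, 6.4, 6.4, 0, 0]}}

```text
time_s: 16.65
eef_pos: [521.8, -130.6, 148.6]
ee_rot: [0.528, -0.527, 0.47, -0.472]
force: [6.8, 1.5, -0.6]
grip_width: 0.599
```

Run:
```python
from h import *
s,p,M=rep()
im,d=ctrl.capture('wrist'); save('w12.png',im[120:400,160:480])
P=ctrl.camera_params('wrist'); f=200/np.tan(np.radians(P['fovy'])/2)
def w(u,v,z):
    x=(u-P['cx'])/f;y=(v-P['cy'])/f;th=np.hypot(x,y); r=np.array([x/th*np.sin(th),y/th*np.sin(th),np.cos(th)])
    a=wr2w(np.zeros(3),p,M)[0]; b=wr2w(r,p,M)[0]-a; return a+b*(z-a[2])/b[2]
g=im[280:330,265:385].mean(2); m=g<45
n,l,st,ce=cv2.connectedComponentsWithStats(m.astype(np.uint8)); k=1+np.argmax(st[1:,4]); print(st[k])
v,u=np.where(l==k); W=np.array([w(a+265,b+280,187) for a,b in zip(u,v)])
e,V=np.linalg.eigh(np.cov(W[:,:2].T)); print('bar',W.mean(0),2*np.sqrt(3*e),np.degrees(np.arctan2(V[1,1],V[0,1])))
```

```text
t 16.65 tcp [ 521.8 -130.6  148.6] yaw -83.6 F [ 6.8  1.5 -0.6] T [ 0.14 -1.1  -0.04] w 0.599 j [-0.46  0.42  1.58  0.    1.15  0.99]
[   9    0  107   35 1554]Traceback (most recent call last):
  File "<stdin>", line 10, in <module>
  File "<stdin>", line 7, in w
  File "h.py", line 18, in wr2w
    T=np.array(ctrl.camera_params('wrist')['tool_from_camera']); P=np.atleast_2d(P)
               ~~~~~~~~~~~~~~~~~~^^^^^^^^^
ValueError: time passes only in moves, steps and waits
```

View pics/w12.png

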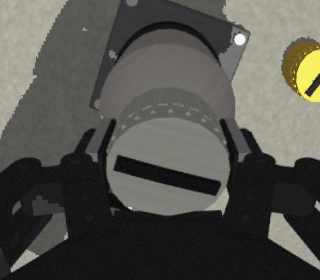

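Bar at about -97.6° against -11.4° when locked, so the cap has turned about 86° clockwise. Now I lift it.

Request:
{"api": "drive_tool", "payload": {"gripper": [1, 1, 1, 1, 1, 1, 1, 1, 1, 1, 1, 1, 1, 1], "offset": [[0, 0, 0], [0, -0.004, 0], [0, -0.004, 0], [0, -0.006, 0], [0, -0.008, 0], [0, -0.01, 0], [0, -0.01, 0], [0, -0.01, 0], [0, -0.01, 0], [0, -0.01, 0], [0, -0.008, 0], [0, 0, 0], [0, 0, 0], [0, 0, 0]], "turn": [0, 0, 0, 0, 0, 0, 0, 0, 0, 0, 0, 0, 0, 0], "force": 60}}

```text
time_s: 17.87
eef_pos: [520.8, -130.6, 228.0]
ee_rot: [-0.528, 0.528, -0.471, 0.47]
force: [0.1, 1.6, -2.4]
grip_width: 0.594
```

Run:
```python
from h import *
s,p,M=rep()
im,d=ctrl.capture('wrist'); save('w13.png',im)
im,d=ctrl.capture('scene'); save('s13.png',im)
for q in ['cap','lamp_lens','carton','bottle','dish']:
    print(q,[(round(r['score'],2),np.round(c2w('scene',r['centre'])[0])) for r in ctrl.pinpoint('scene',q)])
im,d=ctrl.capture('top'); save('t13.png',im)
for q in ['cap','lamp_lens','carton','bottle','dish']:
    print(q,[(round(r['score'],2),np.round(c2w('top',r['centre'])[0])) for r in ctrl.pinpoint('top',q)])
```

```text
t 17.87 tcp [ 520.8 -130.6  228. ] yaw -83.4 F [ 0.1  1.6 -2.4] T [ 0.03 -0.01  0.06] w 0.594 j [-0.46  0.34  1.47 -0.    1.33  0.99]
cap [(0.88, array([ 517., -132.,  229.])), (0.76, array([ 538., -270.,    1.]))]
lamp_lens [(0.87, array([531.,  59., 215.]))]
carton [(0.73, array([737.,  88.,  -1.]))]
bottle [(0.71, array([ 679., -351.,   -3.])), (0.39, array([ 517., -131.,  226.]))]
dish [(0.58, array([615., 366.,   1.]))]
cap [(0.51, array([ 515., -131.,  229.])), (0.49, array([ 537., -272.,    2.]))]
lamp_lens [(0.72, array([531.,  63., 217.]))]
carton [(0.86, array([740.,  85.,   5.]))]
bottle [(0.97, array([ 679., -350.,   -1.]))]
dish [(0.81, array([614., 363.,   4.]))]
```

View pics/w13.png

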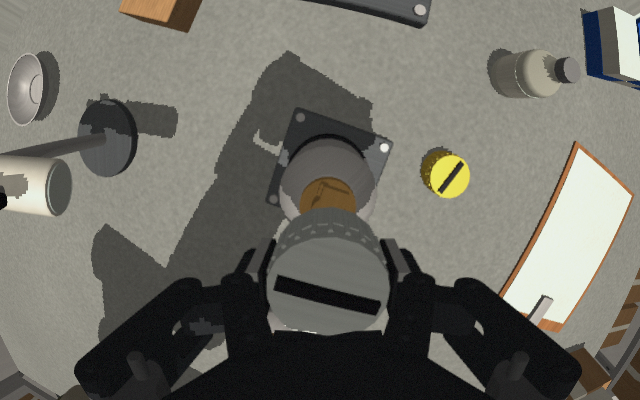

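View pics/s13.png

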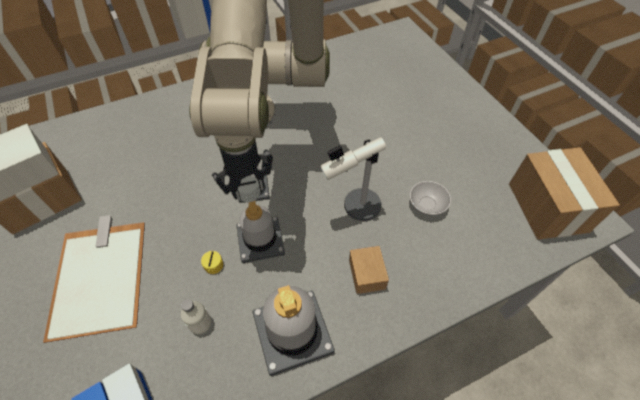

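The wrist view shows the brass neck bare at (328,195) and the cap held at (330,290). In the scene view the cap hangs in the gripper at (253,190), measured at z ≈ 229 mm, and the lamp is unchanged.

Run:
```python
from h import *
print(ctrl.sense()['dq'].round(3)); print(ctrl.finish_job())
```

```text
[ 0.    -0.002  0.001 -0.001  0.001  0.001]
the job is handed in; nothing more can be done
None
```

The cap is off the middle cartridge and held in the gripper about 8 cm above its seat, with the lamp aimed at the neck. I handed the job in at about 18 s; it reports no verdict.

- **Lamp:** I pinched the tab, swung the head about 41° anticlockwise and raised the lens. The last lens readings, (531, 59–63, 215–217) mm, put the beam within about 10 mm of the neck top. A separate cylinder fit to the head put it up to about 14 mm low. Both are inside the 28 mm allowed.
- **Cap:** Anticlockwise it stopped after about 13°: it slipped in the fingers and the torque rose to 0.74 N m. That is 2° past the normal 11° stop, so I may have forced it slightly. Clockwise it turned freely, and I turned it to about 86° from locked before lifting.
- **Last checks:** The cap's lower edge is at z ≈ 229 mm (seat 148 mm), the neck is bare, and the arm is still. The carton, bottle and dish are where they started, within the few millimetres the cameras can measure.
- **Redone on the way:** I opened and regripped the cap once, because the first grip was about 6 mm too high and 2 mm off-centre. A script that was to measure the bar angle precisely failed, so the 86° comes from the gripper yaw and the bar's angle judged by eye in the wrist picture.

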